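Set the scale bar against its two sprung stops and cover the imaging case

ROBOT

A 6-joint arm with a two-finger parallel gripper is mounted at the origin on the work surface. World frame = base frame: x ahead of the robot, y to its left, z up, the work surface at z = 0. Lengths are in m, angles in rad, forces in N, time in s.
With the tool pointing down it reaches from about 0.275 to 0.825 m from the base axis. Payload 4.9 kg.
Tool frame: the origin (TCP) lies at the very end of the fingers, on their centre line; the grasp point (between the pads) lies 19 mm behind it (ctrl.tcp_to_grasp is the distance from the TCP to the grasp point, in m); x points along the fingers, y is the direction in which the jaws open and shut, and the axes are right-handed (so a half turn about x gives the same grasp; the last joint's range is limited). The gripper opens to 85 mm and grips with 20 to 120 N. Pads are 22 mm wide; open, the fingers measure 114 mm over their backs; the gripper's body (76 mm by 85 mm) begins 54 mm behind the grasp point. The pads swing forward as they close: fully open they stand 13 mm farther back than shut.
Start: joints at [1.151, 0.326, -0.193, 1.052, 0, 1.437], TCP at [0.155, 0.528, 0.196] pointing down, gripper open.
Joint ranges: [-2.65, 2.65], [-0.97, 1.79], [-1.3, 1.35], [-1.93, 2.1], [-1.47, 1.37], [-3.14, 3.14]. Speed limits (rad/s): [2.57, 2.57, 3.14, 3.14, 3.14, 3.14].

INTERFACE

Orientations are given as a 3x3 rotation matrix whose columns are the frame's x, y, z axes.
In Python, from bench import sense, get_image, job, ctrl gives the robot as it stands.
- The arm moves only by the tool play_rows, never from a script. Its argument "rows" is a list of rows, each an object with "linear": the shift along the tool's x, y, z in cm, a list of three; "delta_rot": the turn, a rotation vector about the tool's x, y, z in degrees, a list of three; "grip": the opening, from 0 (shut) to 1 (fully open). A call has 1 to 5 rows; each row is the pose to reach, as a shift and turn from the pose commanded when the call began, along the tool's axes at that moment; what a row does not reach only later rows make up. A row lasts 1/12 s, in which the tool goes at most 41.7 mm and 7.16 degrees, less where a joint would pass 70% of its speed; a pose out of reach is approached as far as the arm can. A call with a gripper value outside its range is refused whole. The fingers move at their own pace and stop on an object; "newtons" is the grip in N (left out, the last holds). Time passes only in rows, so rows that repeat a pose let the fingers close. It gives the time, the measured TCP pose, the force and the opening at its end, in the units of the state.
- sense(): the state, without advancing time (a new reading comes with each control period).
- get_image(name): name is "scene" or "top" or "wrist"; returns a dict with "frame" (420x560x3 uint8, red, green, blue), "camera_matrix" (3x3 intrinsics, pixels), "extrinsics" (4x4, takes a point from camera to world coordinates). Camera axes: x right, y down, z forward; pixel columns grow to the right and rows downward; lengths in m; the calibration is good to about 2 mm. The wrist camera is an equidistant fisheye: a pixel r from the principal point sees the ray r / f radians off the axis. A picture is of the moment at which its call begins. There is no depth.
- job.sign_off(): hands the job in, once; it reports no verdict.
The state is a dict: "t": time; "joints": joint angles; "qvel": joint speeds; "effort": joint torques, N m; "tool_pos": TCP position; "eef_rot": TCP orientation; "contact_force": force on the tool from outside, world axes, zero at the start; "torque": the same for the moment, N m; "finger_gap": opening from 0.0 (shut) to 1.0 (fully open).
Only numpy, scipy, OpenCV 4.12 (cv2) and the standard library are available. Lean on these libraries where they do the work, as an engineer would, in place of code of your own. Each camera call takes 0.05 s, during which the arm holds its last target. There are 200 camera calls.

TASK

In the open imaging case, slide the straightedge until its yellow graduated edge bears on both red plunger noses at once and has pushed each one in a few millimetres; feel your way, and never drive either plunger in to its stop. Let go so that the bar stays there holding both plungers partly in, then lower the hinged cover until it is fully closed. Leave the slide box, the dishes and the bottle alone.

Things in the scene. Friction and masses are not known exactly. Their poses are not given: they have to be found in the camera images.
- case: White imaging case, fixed: open box 240 mm (its x) by 280 mm (its y), 56 mm high, walls and floor 6 mm. Origin at the centre of its underside, z up. The cover is hinged along the top of its +x wall. Near its -x wall stand two dark fixed gauge blocks, 24 x 26 x 24 mm, one 58 to 76 mm to the +y side of the middle, the other as far to the -y side, each with a sprung plunger pointing to +x.
- plunger_a (a joint): Travel of the +y side plunger (white, 12 mm thick, red nose, axis along the case's x, 7.5 mm above the inner floor), m: 0 = free, 18 mm out of its block; 0.008 = at its stop. Spring 0.3 N per mm. Where it stands is not reported: each free nose tip lies anywhere from 32 to 52 mm to the -x side of the case's centre, each on its own; find it by sight or touch.
- plunger_b (a joint): The same for the plunger on the case's -y side. When let go, the bar's own drag on the floor holds it against both springs, or it creeps back until it does.
- cover (a joint): Cover angle: 0 = closed flat on the rim, grows as it opens, about 1.57 = upright at the hinge side. Grey plate 240 mm from hinge to free edge, 280 mm wide, 8 mm thick, with a black lip 90 mm wide projecting 14 mm beyond the middle of the free edge. Its friction hinge (0.53 N m) holds it at any angle: it must be pushed all the way down; 1 to 3 N at the free edge moves it.
- cover_hinge (a point): Middle of the hinge line of the cover (on the underside of the plate, 56.5 mm above the bench). The hinge line runs along the y axis of the case.
- cover_edge (a point): Point on the cover's outer face (its top face when closed), in the middle of the free edge where the lip begins, 240 mm from the hinge line.
- straightedge: Loose steel-grey bar on the case floor: 180 mm (its x), 40 mm wide (its y), 12 mm thick, 0.6 to 0.9 kg, drags with 1.5 to 5 N. Green grip block on its middle: 60 mm along x, 24 mm along y, 12 to 40 mm above the underside. Origin at the centre of the underside, z up. Yellow graduated edge: the +y long side face, 20 mm from the origin; at the start it faces the plungers, not touching.
- edge_mid (a point): Middle of the straightedge's yellow graduated side face, 6 mm above its underside.
- slide_box: Bystander: blue slide box with white lid, 92 x 62 x 36 mm, origin at the centre of its underside.
- dish_stack: Bystander: stack of three glass dishes, 90 mm diameter, 40 mm high, origin at the centre of its underside.
- reagent: Bystander: amber bottle, 60 mm diameter, 120 mm high, origin at the centre of its underside.
Things that resemble listed ones, but are neither listed nor needed, are in the scene too. Of the things like the straightedge, leave any that is turquoise; of the rest the smaller one is meant.

How it is judged:
On the way:
1. with the cover still open, the straightedge lies flat with its yellow edge toward the plungers, both pushed in between 0.8 and 6.5 mm, and the fingers have let go of it (value of joint plunger_a between 0.0008 and 0.0065 m and value of joint plunger_b between 0.0008 and 0.0065 m and x of edge_mid in the frame of case below -0.027 m and angle between straightedge's own z axis and vertical below 0.05 rad and value of joint cover above 1 rad and contact force between straightedge and the fingers below 0.05 N), for 0.2 s.
At the end, for the whole second after the job is handed in: The straightedge lies flat and still, yellow edge toward the plungers, holding both plungers pushed in between 0.8 and 6.5 mm, and the cover is closed to within 0.03 rad (value of joint plunger_a between 0.0008 and 0.0065 m and value of joint plunger_b between 0.0008 and 0.0065 m and x of edge_mid in the frame of case below -0.027 m and angle between straightedge's own z axis and vertical below 0.05 rad and linear speed of straightedge below 0.01 m/s and value of joint cover below 0.03 rad); the robot touches nothing.
It fails at once if a plunger is driven in to its stop (past 7.3 of its 8 mm) (value of joint any of plunger_a, plunger_b above 0.0073 m).
It fails at once if a bystander (slide box, dishes, bottle) is moved more than 15 mm (distance of any of slide_box, dish_stack, reagent from where it was at the start of the episode above 0.015 m).
It also fails if it takes over 70 s, if anything falls off the work surface, if the arm or the gripper's body presses on something with over 40 N, if the wrist force passes 120 N, or if a joint passes its speed limit or range.

## Working session

There is one attempt and no reset: what is moved stays moved. The work goes in short steps, Python scripts to look and compute and a tool call to move; the robot and the scene stay as the last step left them, time stands still between calls to the robot, and variables do not carry over. Pictures are saved under pics/ and viewed, about 8 in all and at most 12, crops included, and the job is handed in when it is done.

Besides the shell and the picture viewer there is one more tool, called after "Request:" in YAML: its name, and indented under it one key for each argument. play_rows: Moves the arm, as the interface text tells. Its arguments: {"type":"object","properties":{"rows":{"type":"array","items":{"type":"object","properties":{"linear":{"type":"array","items":{"type":"number"}},"delta_rot":{"type":"array","items":{"type":"number"}},"grip":{"type":"number"}}}},"newtons":{"type":"number"}},"required":["rows"]}

```bash
mkdir -p pics; ls
python3 - <<'E'
from bench import sense,get_image,ctrl
import cv2,numpy as np
s=sense();print({k:np.round(v,3).tolist() for k,v in s.items()})
for n in("scene","top"):
    d=get_image(n);cv2.imwrite(f"pics/{n}0.png",d["frame"][:,:,::-1]);np.savez(f"{n}0.npz",**d)
    print(n,d["camera_matrix"].tolist(),d["extrinsics"].round(4).tolist())
a=[cv2.imread(f"pics/{n}0.png") for n in("scene","top")]
E
```

```text
pics
{'t': 0.0, 'joints': [1.151, 0.327, -0.194, 1.052, 0.0, 1.437], 'qvel': [0.0, 0.001, -0.0, 0.0, 0.001, 0.001], 'effort': [-0.0, -44.34, 26.244, 0.015, -0.0, 0.0], 'tool_pos': [0.155, 0.527, 0.195], 'eef_rot': [[-0.001, 0.282, 0.959], [-0.002, 0.959, -0.282], [-1.0, -0.002, -0.0]], 'contact_force': [0.613, 0.588, 0.159], 'torque': [0.023, -0.025, -0.018], 'finger_gap': 1.0}
scene [[403.50144908547463, 0.0, 281.66864149326636], [0.0, 403.50144908547463, 205.57916886416456], [0.0, 0.0, 1.0]] [[0.8018, 0.4837, -0.3509, 0.8778], [0.5975, -0.646, 0.4751, -0.4396], [0.0031, -0.5906, -0.807, 0.8272], [0.0, 0.0, 0.0, 1.0]]
top [[450.7714559840798, 0.0, 277.99549416077946], [0.0, 450.7714559840798, 206.8857934583476], [0.0, 0.0, 1.0]] [[0.019, -0.9837, 0.1791, 0.3657], [-0.9993, -0.0242, -0.0268, 0.0386], [0.0307, -0.1784, -0.9835, 1.1379], [0.0, 0.0, 0.0, 1.0]]
```

View pics/top0.png

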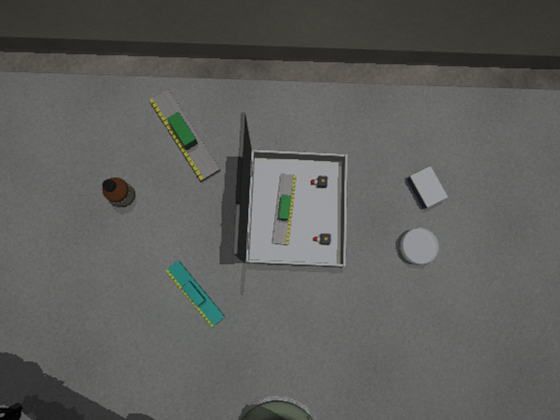

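View pics/scene0.png

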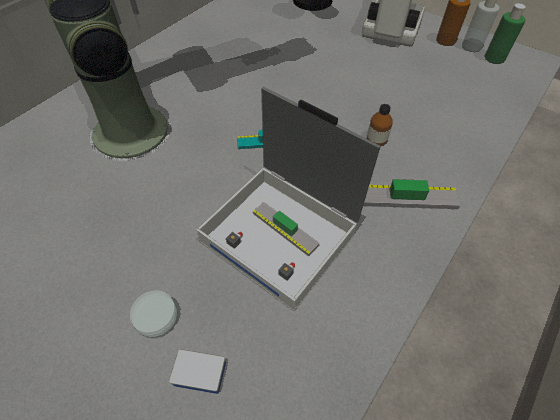

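The top view shows the case at px (300,208), with its cover standing on the left, the world +y side. The red noses are at (313,182) and (315,239).

There are three bar candidates:
- **In the case:** grey with a green grip, (285,208).
- **On the bench:** a larger grey one, (185,135).
- **Turquoise:** (195,293), to be left alone.

The one in the case is the smaller grey bar, so it fits the description. I'll confirm that in a crop.

```bash
cat > h.py <<'E'
import numpy as np,cv2
def ray(d,px):
    K=d["camera_matrix"];T=d["extrinsics"]
    v=T[:3,:3]@np.linalg.solve(K,[px[0],px[1],1.]);return T[:3,3],v
def onz(d,px,z):
    o,v=ray(d,px);return o+v*(z-o[2])/v[2]
def masks(f):
    h=cv2.cvtColor(f,cv2.COLOR_RGB2HSV)
    return dict(yellow=cv2.inRange(h,(22,120,90),(35,255,255)),green=cv2.inRange(h,(50,120,50),(75,255,255)),
      red=cv2.inRange(h,(0,130,90),(8,255,255))|cv2.inRange(h,(172,130,90),(180,255,255)))
E
python3 - <<'E'
from h import *
d=dict(np.load("top0.npz"));f=d["frame"]
c=f[105:275,225:360];cv2.imwrite("pics/crop.png",cv2.resize(c,None,fx=3.5,fy=3.5,interpolation=cv2.INTER_CUBIC)[:,:,::-1])
for n,z in(("scene",0),("top",0)):
    d=dict(np.load(n+"0.npz"));m=masks(d["frame"])
    for k,zz in(("yellow",.012),("green",.046),("red",.0155)):
        N,l,s,ce=cv2.connectedComponentsWithStats(cv2.dilate(m[k],np.ones((3,3))))
        for i in range(1,N):
            mm=(l==i)&(m[k]>0); 
            if mm.sum()<4: continue
            ys,xs=np.nonzero(mm);P=np.array([onz(d,(x,y),zz) for x,y in zip(xs,ys)])[:,:2]
            r=cv2.minAreaRect(P.astype(np.float32)*1000)
            print(n,k,mm.sum(),"px",xs.mean().round(1),ys.mean().round(1),"w mm",np.round(r[0],1),np.round(r[1],1),round(r[2],1))
E
```

```text
scene yellow 30 px 248.3 135.9 w mm [298.1 181.1] [57.4  5.7] 41.7
scene yellow 59 px 378.8 186.0 w mm [689. 243.] [55.1  6.7] 36.8
scene yellow 69 px 441.0 188.1 w mm [822.  334.4] [67.4  6.6] 36.8
scene yellow 160 px 281.7 231.6 w mm [564.7 -21.2] [  6.9 177.6] 84.6
scene green 99 px 513.8 19.6 w mm [ 712.7 1190. ] [71.2 92.9] 9.8
scene green 8 px 513.2 36.8 w mm [ 748.9 1082.7] [ 8.5 78.4] 14.5
scene green 14 px 501.6 55.1 w mm [753.4 953.7] [33.8 81.8] 32.1
scene green 630 px 409.7 189.0 w mm [761.2 250.8] [92.5 61.8] 33.4
scene green 206 px 285.0 220.4 w mm [572.  -14.3] [31.9 64.8] 84.2
scene red 9 px 239.9 233.2 w mm [494.7 -86.1] [5.  9.3] 89.9
scene red 13 px 292.5 264.3 w mm [642.5 -78.3] [ 6.1 10.2] 89.7
top yellow 279 px 176.2 139.6 w mm [744.7 277.4] [254.5   9.5] 34.3
top yellow 118 px 290.6 208.5 w mm [564.9 -23.6] [  5.1 176.7] 84.2
top yellow 120 px 188.8 297.9 w mm [340.6 221. ] [173.7   4.4] 42.0
top green 428 px 181.0 128.9 w mm [759.1 257.9] [85.6 33.2] 34.0
top green 203 px 284.4 207.0 w mm [564.9  -6.9] [21.4 58.6] 84.8
top red 8 px 312.4 181.2 w mm [638.4 -77.9] [7.9 5.1] 0.3
top red 10 px 315.2 238.5 w mm [491.8 -86.3] [7.6 5. ] 0.2
```

View pics/crop.png

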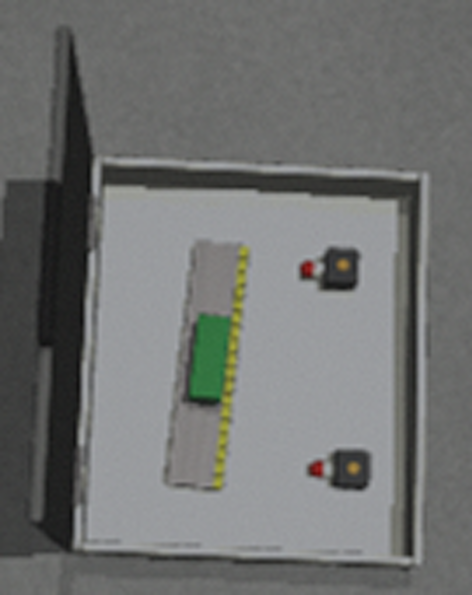

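The crop confirms it: the grey bar in the case has a 177 mm yellow edge that faces the noses, while the bench bar's is 255 mm. Next I'll get the case frame from its rim corners, at crop px (95,158), (430,173), (420,565) and (78,550).

Run:
```python
from h import *
d=dict(np.load("top0.npz"));s=dict(np.load("scene0.npz"))
C=np.array([onz(d,(x/3.5+225-.4,y/3.5+105-.4),.056)[:2] for x,y in((95,158),(430,173),(420,565),(78,550))])
print("corners",C.round(4).tolist(),"sides",[round(np.linalg.norm(C[i]-C[i-1]),4) for i in range(4)])
y=(C[3]-C[0]+C[2]-C[1]);y/=np.linalg.norm(y);x=np.array([y[1],-y[0]])
x2=(C[0]-C[1]+C[3]-C[2]);x2/=np.linalg.norm(x2)
c=C.mean(0);print("centre",c,"x",x,x2)
a=np.arctan2(x[1],x[0]);print("yaw case x",np.degrees(a))
def loc(p):p=np.array(p)-c;return (np.array([p@x,p@y])*1000).round(1)
def tri(n,p,q):
    A=[];b=[]
    M=0;v=0
    for dd,px in((d,p),(s,q)):
        o,r=ray(dd,px);r/=np.linalg.norm(r);P=np.eye(3)-np.outer(r,r);M=M+P;v=v+P@o
    w=np.linalg.solve(M,v);print(n,w.round(4),"case",loc(w[:2]))
tri("noseA",(315.2,238.5),(239.9,233.2));tri("noseB",(312.4,181.2),(292.5,264.3))
tri("green",(284.4,207),(285,220.4))
for n,(px,py) in dict(bar_tl=(195,241),bar_tr=(246,246),bar_br=(217,488),bar_bl=(166,484)).items():
    w=onz(d,(px/3.5+224.6,py/3.5+104.6),.018);print(n,w.round(4),loc(w[:2]))
for n,(px,py) in dict(noseA=(308,469),noseB=(300,270)).items():
    w=onz(d,(px/3.5+224.6,py/3.5+104.6),.0135);print(n,w.round(4),loc(w[:2]))
# cover free edge corners top image (crop 64,28),(36,520)
h=c+.12*x; print("hinge",h)
for px,py in((64,28),(36,520)):
    o,v=ray(d,(px/3.5+224.6,py/3.5+104.6))
    for z in(.296,):print("cover",loc((o+v*(z-o[2])/v[2])[:2]))
```

```text
corners [[0.7058, 0.0774], [0.7015, -0.1624], [0.4227, -0.1531], [0.428, 0.0808]] sides [np.float64(0.2778), np.float64(0.2398), np.float64(0.279), np.float64(0.2339)]
centre [ 0.56450993 -0.03934594] x [0.02276293 0.99974089] [0.0203352  0.99979322]
yaw case x 88.69566751244724
noseA [ 0.4926 -0.0863  0.0138] case [-48.5  70.8]
noseB [ 0.6407 -0.0784  0.0128] case [-37.3 -77.1]
green [ 0.5666 -0.0065  0.0392] case [32.9 -1.3]
bar_tl [0.6567 0.0038 0.018 ] [ 45.3 -91.2]
bar_tr [ 0.654  -0.0336  0.018 ] [  7.8 -89.3]
bar_br [ 0.4761 -0.0151  0.018 ] [22.2 88.9]
bar_bl [0.4782 0.0212 0.018 ] [58.6 87.7]
noseA [ 0.4916 -0.0804  0.0135] [-42.7  71.9]
noseB [ 0.638  -0.0738  0.0135] [-32.8 -74.3]
hinge [0.56724149 0.08062297]
cover [ 130.9 -138.4]
cover [130.4 138. ]
```

The measurements agree with the given sizes:
- The case sides come out near 240 and 280 mm.
- The nose heights are 13 to 14 mm.
- Nose tip A is near case x −43 mm and B near −33 mm.
- The bar has to turn about +8.5° and move about 55 mm toward the noses.

I'll start by swinging around the cover.

Request:
play_rows:
  rows:
    - {"linear": [0,-15.6,10.7],"delta_rot": [0,0,0],"grip": 1}
    - {"linear": [0,-15.6,10.7],"delta_rot": [0,0,0],"grip": 1}
    - {"linear": [0,-15.6,10.7],"delta_rot": [0,0,0],"grip": 1}
    - {"linear": [0,-15.6,10.7],"delta_rot": [0,0,0],"grip": 1}
    - {"linear": [0,-15.6,10.7],"delta_rot": [0,0,0],"grip": 1}

```text
t: 0.52
tool_pos: [0.2133, 0.344, 0.1949]
eef_rot: [[-0.001, 0.283, 0.959], [-0.003, 0.959, -0.283], [-1.0, -0.003, -0.0]]
contact_force: [0.1, -0.6, -0.5]
finger_gap: 1.0
```

Request:
play_rows:
  rows:
    - {"linear": [0,-15.6,10.7],"delta_rot": [0,0,0],"grip": 1}
    - {"linear": [0,-15.6,10.7],"delta_rot": [0,0,0],"grip": 1}
    - {"linear": [0,-15.6,10.7],"delta_rot": [0,0,0],"grip": 1}
    - {"linear": [0,-15.6,10.7],"delta_rot": [0,0,0],"grip": 1}
    - {"linear": [0,-15.6,10.7],"delta_rot": [0,0,0],"grip": 1}

```text
t: 0.93
tool_pos: [0.2723, 0.165, 0.1954]
eef_rot: [[0.0, 0.284, 0.959], [-0.001, 0.959, -0.284], [-1.0, -0.001, 0.0]]
contact_force: [0.4, -0.0, 0.6]
finger_gap: 0.998
```

Request:
play_rows:
  rows:
    - {"linear": [0,-15.6,10.7],"delta_rot": [-10.6,0,0],"grip": 1}
    - {"linear": [0,-15.6,10.7],"delta_rot": [-10.6,0,0],"grip": 1}
    - {"linear": [0,-15.6,10.7],"delta_rot": [-10.6,0,0],"grip": 1}
    - {"linear": [0,-15.6,10.7],"delta_rot": [-10.6,0,0],"grip": 1}
    - {"linear": [0,-15.6,10.7],"delta_rot": [-10.6,0,0],"grip": 1}

```text
t: 1.35
tool_pos: [0.3304, -0.0119, 0.1957]
eef_rot: [[0.001, 0.1, 0.995], [0.0, 0.995, -0.1], [-1.0, 0.0, 0.001]]
contact_force: [1.2, -0.8, 0.1]
finger_gap: 1.003
```

Request:
play_rows:
  rows:
    - {"linear": [0,1.4,11.7],"delta_rot": [0,0,0],"grip": 0.7}
    - {"linear": [0,1.4,11.7],"delta_rot": [0,0,0],"grip": 0.7}
    - {"linear": [0,1.4,11.7],"delta_rot": [0,0,0],"grip": 0.7}
    - {"linear": [0,2.9,23.4],"delta_rot": [0,0,0],"grip": 0.7}
    - {"linear": [0,2.9,23.4],"delta_rot": [0,0,0],"grip": 0.7}

```text
t: 1.77
tool_pos: [0.533, -0.0061, 0.195]
eef_rot: [[-0.001, 0.102, 0.995], [0.0, 0.995, -0.102], [-1.0, 0.0, -0.001]]
contact_force: [0.7, -1.6, 0.7]
finger_gap: 0.698
```

Run:
```python
from h import *
from bench import sense,get_image,ctrl
d=get_image("wrist");np.savez("w1.npz",**d);cv2.imwrite("pics/w1.png",d["frame"][:,:,::-1])
s=sense();print(s["tool_pos"],s["joints"],ctrl.tcp_to_grasp);print(d["camera_matrix"],d["extrinsics"])
```

```text
[ 0.54123368 -0.00643691  0.19349191] [-0.14897155  0.30781015 -0.22427192  1.0344399   0.00107549 -0.04756759] 0.0187
[[325.1922621    0.         276.32446814]
 [  0.         325.1922621  206.65034858]
 [  0.           0.           1.        ]] [[ 1.02065425e-01  9.41577728e-01  3.20957988e-01  4.49097448e-01]
 [ 9.94777335e-01 -9.63349748e-02 -3.37287269e-02  1.30726446e-03]
 [-8.38738331e-04  3.22724269e-01 -9.46492653e-01  3.73840923e-01]
 [ 0.00000000e+00  0.00000000e+00  0.00000000e+00  1.00000000e+00]]
```

View pics/w1.png

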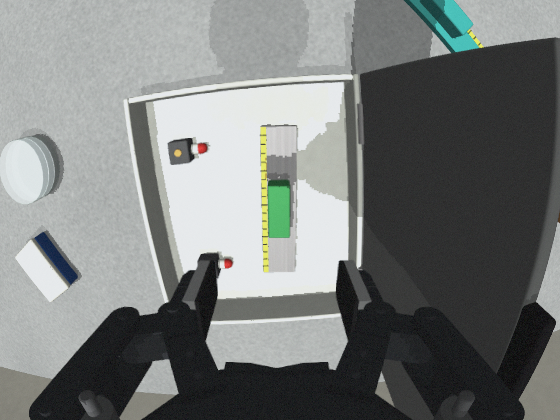

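The wrist view shows the whole bar, with its yellow edge at x≈265 and green block at (279,208). The red noses are at (203,148) for A and (228,264) for B. I'll refine the positions with the fisheye model.

```bash
cat >> h.py <<'E'
def wz(d,px,z):
    K=d["camera_matrix"];T=d["extrinsics"];u=np.array([px[0]-K[0,2],px[1]-K[1,2]]);r=np.linalg.norm(u);t=r/K[0,0]
    v=T[:3,:3]@np.array([*(u/r*np.sin(t)),np.cos(t)]);return T[:3,3]+v*(z-T[2,3])/v[2]
c0=np.array([.5645,-.0393]);cx=np.array([.0215,.99977]);cy=np.array([-.99977,.0215])
def loc(p):p=np.array(p[:2])-c0;return np.array([p@cx,p@cy])*1000
def wrist(d):
    m=masks(d["frame"]);ys,xs=np.nonzero(m["yellow"]);k=(xs<320)&(xs>100)
    P=np.array([wz(d,(x,y),.0155) for x,y in zip(xs[k],ys[k])])[:,:2]
    r=cv2.minAreaRect(P.astype(np.float32)*1000);print("yellow",np.round(r[0],1),np.round(r[1],1),round(r[2],2),"case",loc(np.array(r[0])/1000).round(1))
    ys,xs=np.nonzero(m["green"]);k=(xs>100)&(xs<400);P=np.array([wz(d,(x,y),.046) for x,y in zip(xs[k],ys[k])])[:,:2]
    r=cv2.minAreaRect(P.astype(np.float32)*1000);print("green",np.round(r[0],1),np.round(r[1],1),round(r[2],2))
    N,l,s,ce=cv2.connectedComponentsWithStats(m["red"])
    for i in range(1,N):
        if s[i,4]<15 or ce[i][0]>400: continue
        ys,xs=np.nonzero(l==i);P=np.array([wz(d,(x,y),.0135) for x,y in zip(xs,ys)])[:,:2]
        L=np.array([loc(p) for p in P]);print("red",ce[i].round(1),s[i,4],"case x",np.percentile(L[:,0],[2,98]).round(1),"y",L[:,1].mean().round(1))
E
python3 - <<'E'
from h import *
wrist(dict(np.load("w1.npz")))
E
```

```text
yellow [562.2 -73.8] [104.6 178.3] 85.33 case [-34.5   1.6]
green [563.5  -8.5] [22.7 62.6] 84.86
red [201.8 147.8] 72 case x [-55.2 -45.7] y 70.9
red [227.7 263.1] 56 case x [-43.8 -35.2] y -76.6
```

Request:
play_rows:
  rows:
    - {"linear": [2,-0.16,-0.13],"grip": 0.7,"delta_rot": [0,0,0]}
    - {"linear": [6,-0.16,-0.13],"grip": 0.7,"delta_rot": [0,0,0]}
    - {"linear": [10,-0.16,-0.13],"grip": 0.7,"delta_rot": [0,0,0]}
    - {"linear": [14,-0.16,-0.13],"grip": 0.7,"delta_rot": [0,0,0]}
    - {"linear": [16,-0.16,-0.13],"grip": 0.7,"delta_rot": [0,0,0]}

```text
t: 2.23
tool_pos: [0.5265, -0.0066, 0.0311]
eef_rot: [[-0.006, 0.101, 0.995], [0.001, 0.995, -0.101], [-1.0, 0.0, -0.006]]
contact_force: [-1.2, 0.6, -0.7]
finger_gap: 0.699
```

Request:
play_rows:
  rows:
    - {"linear": [0,0,0],"grip": 0.7,"delta_rot": [0,0,0]}
    - {"linear": [0,0,0],"grip": 0.7,"delta_rot": [0,0,0]}
    - {"linear": [0,0,0],"grip": 0.7,"delta_rot": [0,0,0]}

```text
t: 2.48
tool_pos: [0.5313, -0.0073, 0.0369]
eef_rot: [[0.002, 0.101, 0.995], [-0.0, 0.995, -0.101], [-1.0, -0.0, 0.002]]
contact_force: [0.2, 0.8, 0.1]
finger_gap: 0.699
```

Run:
```python
from h import *
from bench import sense,get_image
d=get_image("wrist");np.savez("w2.npz",**d);cv2.imwrite("pics/w2.png",d["frame"][:,:,::-1]);wrist(d)
s=sense();print(s["tool_pos"],s["contact_force"])
```

```text
yellow [567.4 -25.3] [  6.1 180.3] 84.62 case [14.1 -2.6]
green [560.5  -7.9] [23.1 70.3] 84.97
red [152.  185.6] 223 case x [-56.5 -46. ] y 70.8
[ 0.53189335 -0.0074352   0.03748418] [ 0.28805085  0.04648493 -0.69050489]
```

View pics/w2.png

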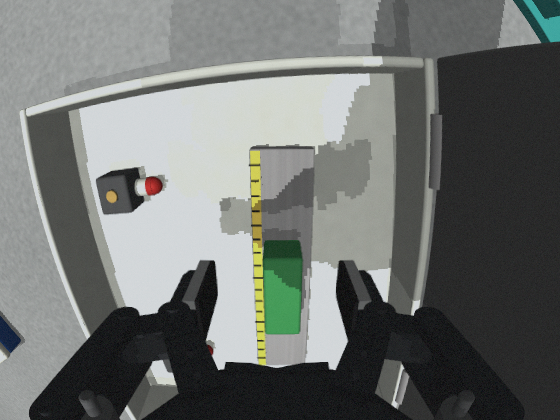

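The green block lies between the open fingers, but the arm stopped about 34 mm short in x because truncated shifts aren't carried over to the next call. I'll move forward and then down to grip.

Request:
play_rows:
  rows:
    - {"linear": [0,0.34,3.4],"grip": 0.7,"delta_rot": [0,0,0]}
    - {"linear": [0,0.34,3.4],"grip": 0.7,"delta_rot": [0,0,0]}
    - {"linear": [1.0,0.34,3.4],"grip": 0.7,"delta_rot": [0,0,0]}
    - {"linear": [1.4,0.34,3.4],"grip": 0.7,"delta_rot": [0,0,0]}
    - {"linear": [1.4,0.34,3.4],"grip": 0.7,"delta_rot": [0,0,0]}

```text
t: 2.95
tool_pos: [0.5631, -0.007, 0.021]
eef_rot: [[-0.002, 0.101, 0.995], [0.0, 0.995, -0.101], [-1.0, 0.0, -0.002]]
contact_force: [-0.4, -0.0, -0.2]
finger_gap: 0.704
```

Request:
play_rows:
  rows:
    - {"linear": [0,0,0],"grip": 0.15,"delta_rot": [0,0,0]}
    - {"linear": [0,0,0],"grip": 0.15,"delta_rot": [0,0,0]}
    - {"linear": [0,0,0],"grip": 0.15,"delta_rot": [0,0,0]}
    - {"linear": [0,0,0],"grip": 0.15,"delta_rot": [0,0,0]}
    - {"linear": [0,0,0],"grip": 0.15,"delta_rot": [0,0,0]}
  newtons: 25

```text
t: 3.37
tool_pos: [0.5644, -0.0072, 0.0218]
eef_rot: [[0.0, 0.101, 0.995], [-0.0, 0.995, -0.101], [-1.0, -0.0, 0.0]]
contact_force: [-0.8, 0.1, 1.0]
finger_gap: 0.15
```

Request:
play_rows:
  rows:
    - {"linear": [0,0,0],"grip": 0.15,"delta_rot": [0,0,0]}
    - {"linear": [0,0,0],"grip": 0.15,"delta_rot": [0,0,0]}
    - {"linear": [0,0,0],"grip": 0.15,"delta_rot": [0,0,0]}

```text
t: 3.62
tool_pos: [0.5644, -0.0072, 0.0216]
eef_rot: [[0.0, 0.101, 0.995], [-0.0, 0.995, -0.101], [-1.0, -0.0, 0.0]]
contact_force: [-0.6, -0.3, -0.7]
finger_gap: 0.148
```

The gap reached 0.15, and a 24 mm block should have stopped it near 0.28, so I'll look.

Run:
```python
from h import *
from bench import sense,get_image
d=get_image("wrist");np.savez("w3.npz",**d)
t=get_image("scene");np.savez("s3.npz",**t)
a=d["frame"][60:420];b=cv2.resize(t["frame"][120:320,180:400],None,fx=1.8,fy=1.8)
o=np.hstack([cv2.resize(a,(400,257)),b[:257*1,:400][:257]]) if b.shape[0]<257 else np.hstack([cv2.resize(a,(400,360)),cv2.resize(b,(396,360))])
cv2.imwrite("pics/w3.png",o[:,:,::-1])
wrist(d)
```

```text
yellow [566.6 -25.3] [  6.  180.2] 84.57 case [14.  -1.8]
green [562.2  -8.3] [23.1 66. ] 84.17
red [133.5 140.5] 270 case x [-56.7 -46.1] y 71.0
```

View pics/w3.png

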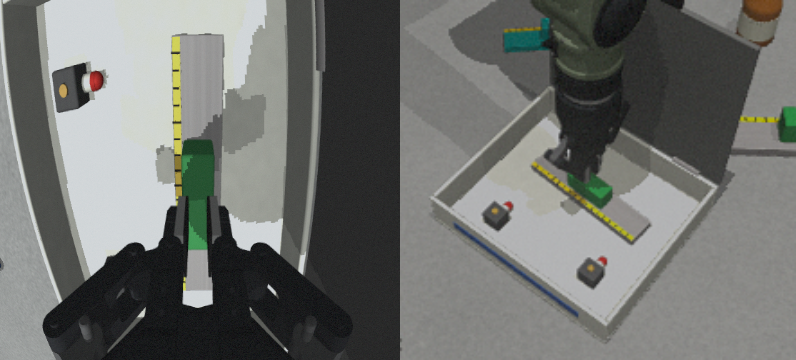

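The fingers straddle the green block. I'll close further to check that it is really held.

Request:
play_rows:
  rows:
    - {"linear": [0,0,0],"grip": 0,"delta_rot": [0,0,0]}
    - {"linear": [0,0,0],"grip": 0,"delta_rot": [0,0,0]}
    - {"linear": [0,0,0],"grip": 0,"delta_rot": [0,0,0]}
    - {"linear": [0,0,0],"grip": 0,"delta_rot": [0,0,0]}
  newtons: 25

```text
t: 4.05
tool_pos: [0.5644, -0.0072, 0.0216]
eef_rot: [[-0.0, 0.101, 0.995], [-0.0, 0.995, -0.101], [-1.0, -0.0, -0.0]]
contact_force: [0.3, 0.7, 0.5]
finger_gap: -0.003
```

The gripper shut fully, so nothing is held. I'll look closely and project the TCP into the views.

Run:
```python
from h import *
from bench import sense,get_image
d=get_image("wrist");t=get_image("scene");p=get_image("top")
s=sense();P=s["tool_pos"];R=s["eef_rot"];R=np.array(R)
def pj(d,w):
    T=np.linalg.inv(d["extrinsics"]);c=(T@np.array([*w,1]))[:3];u=d["camera_matrix"]@c;return (u/u[2])[:2]
def pw(d,w):
    T=np.linalg.inv(d["extrinsics"]);c=(T@np.array([*w,1]))[:3];r=np.hypot(c[0],c[1]);k=np.arctan2(r,c[2])/r*d["camera_matrix"][0,0];return d["camera_matrix"][:2,2]+k*c[:2]
print(P,pw(d,P),pj(t,P),pj(p,P))
a=d["frame"][150:420,100:450].copy();u=pw(d,P)-[100,150];cv2.circle(a,tuple(int(v) for v in u),3,(255,0,255),1)
b=t["frame"][150:280,220:390].copy();u=pj(t,P)-[220,150];b=cv2.resize(b,None,fx=2.3,fy=2.3);cv2.circle(b,tuple(int(v*2.3) for v in u),4,(255,0,255),1)
h=max(a.shape[0],b.shape[0]);o=np.zeros((h,a.shape[1]+b.shape[1],3),np.uint8);o[:a.shape[0],:a.shape[1]]=a;o[:b.shape[0],a.shape[1]:]=b
cv2.imwrite("pics/w4.png",o[:,:,::-1]);wrist(d)
```

```text
[ 0.56439238 -0.00720536  0.02158362] [278.47526133 242.90866155] [283.58810947 224.33212848] [284.07813077 208.80470033]
yellow [531.  -21.9] [  5.9 108.7] 84.54 case [16.6 33.8]
green [548.   -6.7] [23.3 37.2] 85.3
red [133.4 140.6] 268 case x [-56.7 -46.2] y 70.9
```

View pics/w4.png

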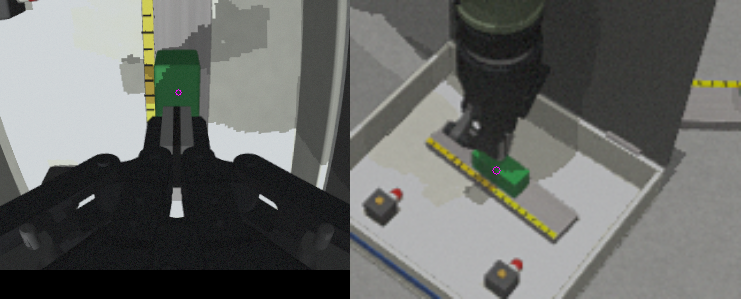

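Run:
```python
from h import *
from bench import get_image
d=get_image("wrist")
def pw(d,w):
    T=np.linalg.inv(d["extrinsics"]);c=(T@np.array([*w,1]))[:3];r=np.hypot(c[0],c[1]);k=np.arctan2(r,c[2])/r*d["camera_matrix"][0,0];return d["camera_matrix"][:2,2]+k*c[:2]
for z in(.02,.03,.04,.05,.06,.07):print(z,pw(d,(.5644-.011,-.0072,z)).round(0),pw(d,(.5644,-.0072,z)).round(0))
b=d["frame"][190:300,215:340];cv2.imwrite("pics/w5.png",cv2.resize(b,None,fx=5,fy=5,interpolation=cv2.INTER_CUBIC)[:,:,::-1])
```

```text
0.02 [277. 225.] [278. 242.]
0.03 [277. 232.] [279. 249.]
0.04 [277. 239.] [279. 257.]
0.05 [277. 247.] [279. 266.]
0.06 [277. 256.] [279. 276.]
0.07 [277. 266.] [279. 286.]
```

View pics/w5.png

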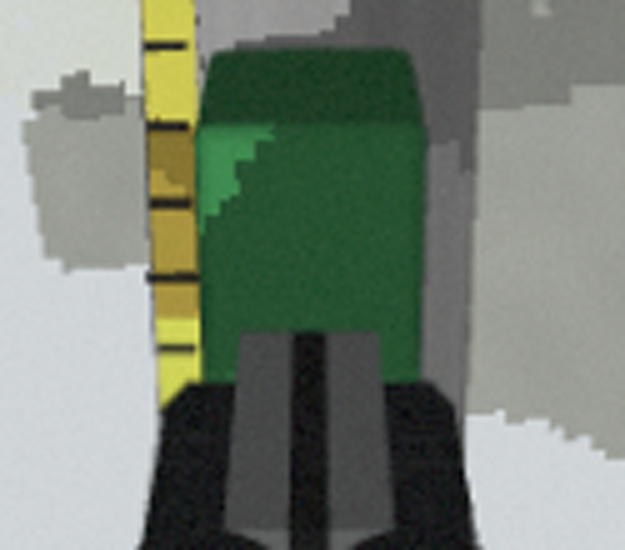

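The enlarged view shows the shut fingertips in front of, and so above, the block top: tip edge at row 256, which puts the tips near z≈0.05–0.06. The real fingertips therefore sit roughly 30–40 mm higher than the reported TCP. The camera pose itself is consistent, since the bar measures 180 mm from every height. I'll open and descend carefully, guarded by force.

Request:
play_rows:
  rows:
    - {"linear": [0,0,0],"grip": 0.65,"delta_rot": [0,0,0]}
    - {"linear": [0,0,0],"grip": 0.65,"delta_rot": [0,0,0]}
    - {"linear": [0,0,0],"grip": 0.65,"delta_rot": [0,0,0]}
    - {"linear": [0.6,0,0],"grip": 0.65,"delta_rot": [0,0,0]}
    - {"linear": [1.2,0,0],"grip": 0.65,"delta_rot": [0,0,0]}

```text
t: 4.67
tool_pos: [0.5648, -0.0073, 0.0094]
eef_rot: [[0.001, 0.101, 0.995], [-0.0, 0.995, -0.101], [-1.0, -0.0, 0.001]]
contact_force: [0.1, -0.5, -0.5]
finger_gap: 0.65
```

Request:
play_rows:
  rows:
    - {"linear": [0.4,0,0],"grip": 0.65,"delta_rot": [0,0,0]}
    - {"linear": [0.8,0,0],"grip": 0.65,"delta_rot": [0,0,0]}
    - {"linear": [0.8,0,0],"grip": 0.65,"delta_rot": [0,0,0]}

```text
t: 4.92
tool_pos: [0.5634, -0.0071, 0.0003]
eef_rot: [[-0.002, 0.101, 0.995], [0.0, 0.995, -0.101], [-1.0, 0.0, -0.002]]
contact_force: [-0.5, 0.2, -0.2]
finger_gap: 0.652
```

Run:
```python
from h import *
from bench import get_image,sense
d=get_image("wrist");s=sense();print(s["tool_pos"],s["contact_force"],s["finger_gap"])
b=d["frame"][130:350,130:430];t=get_image("scene")["frame"][150:280,220:390]
o=np.zeros((340,800,3),np.uint8);o[:308,:420]=cv2.resize(b,(420,308));o[:285,425:798]=cv2.resize(t,(373,285),interpolation=cv2.INTER_CUBIC)
cv2.imwrite("pics/w6.png",o[:,:,::-1])
```

```text
[ 0.56366413 -0.00712532  0.00078445] [ 0.17580768 -0.49364991  0.48287208] 0.6499108500253866
```

View pics/w6.png

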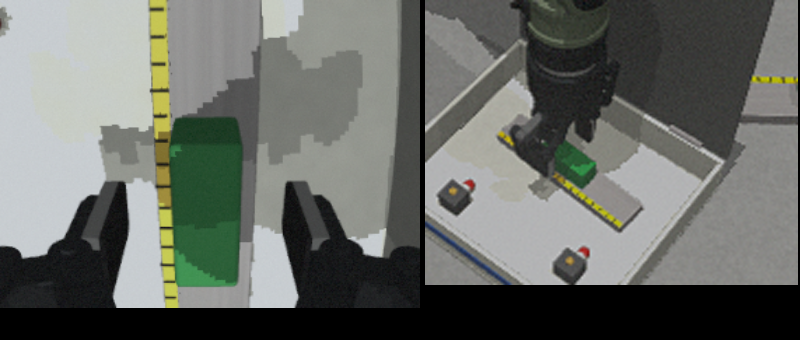

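Descending 1 cm more, then closing on the block.

Request:
play_rows:
  rows:
    - {"linear": [0.5,0,0],"grip": 0.65,"delta_rot": [0,0,0]}
    - {"linear": [1.0,0,0],"grip": 0.65,"delta_rot": [0,0,0]}
    - {"linear": [1.0,0,0],"grip": 0.65,"delta_rot": [0,0,0]}
    - {"linear": [1.0,0,0],"grip": 0.4,"delta_rot": [0,0,0]}
    - {"linear": [1.0,0,0],"grip": 0.3,"delta_rot": [0,0,0]}

```text
t: 5.43
tool_pos: [0.5643, -0.0072, -0.0085]
eef_rot: [[-0.0, 0.101, 0.995], [0.0, 0.995, -0.101], [-1.0, -0.0, -0.0]]
contact_force: [0.5, -0.3, -0.8]
finger_gap: 0.381
```

Request:
play_rows:
  rows:
    - {"linear": [0,0,0],"grip": 0.2,"delta_rot": [0,0,0]}
    - {"linear": [0,0,0],"grip": 0.1,"delta_rot": [0,0,0]}
    - {"linear": [0,0,0],"grip": 0.1,"delta_rot": [0,0,0]}
    - {"linear": [0,0,0],"grip": 0.1,"delta_rot": [0,0,0]}
  newtons: 25

```text
t: 5.77
tool_pos: [0.5646, -0.007, -0.0082]
eef_rot: [[0.0, 0.101, 0.995], [0.0, 0.995, -0.101], [-1.0, 0.001, 0.0]]
contact_force: [0.2, 2.2, 1.0]
finger_gap: 0.281
```

Gripped: gap 0.281, which is 24 mm. Now turn 8.6° and slide about 45 mm toward the noses.

Request:
play_rows:
  rows:
    - {"linear": [0,-0.9,0.07],"grip": 0.1,"delta_rot": [-1.7,0,0]}
    - {"linear": [0,-1.8,0.14],"grip": 0.1,"delta_rot": [-3.4,0,0]}
    - {"linear": [0,-2.7,0.21],"grip": 0.1,"delta_rot": [-5.1,0,0]}
    - {"linear": [0,-3.6,0.28],"grip": 0.1,"delta_rot": [-6.8,0,0]}
    - {"linear": [0,-4.5,0.35],"grip": 0.1,"delta_rot": [-8.6,0,0]}

```text
t: 6.18
tool_pos: [0.5634, -0.0514, -0.0082]
eef_rot: [[0.0, -0.052, 0.999], [0.002, 0.999, 0.052], [-1.0, 0.002, 0.001]]
contact_force: [0.9, 4.3, 1.6]
finger_gap: 0.274
```

Request:
play_rows:
  rows:
    - {"linear": [0,0,0],"grip": 0.1,"delta_rot": [0,0,0]}
    - {"linear": [0,0,0],"grip": 0.1,"delta_rot": [0,0,0]}
    - {"linear": [0,0,0],"grip": 0.1,"delta_rot": [0,0,0]}

```text
t: 6.43
tool_pos: [0.5634, -0.0534, -0.0082]
eef_rot: [[-0.0, -0.048, 0.999], [-0.003, 0.999, 0.048], [-1.0, -0.003, -0.0]]
contact_force: [-1.5, -3.9, 2.5]
finger_gap: 0.275
```

```bash
cat > m.py <<'E'
from h import *
from bench import get_image,sense
import sys
s=sense();print(s["t"],s["tool_pos"],s["contact_force"].round(2) if hasattr(s["contact_force"],"round") else s["contact_force"],s["torque"],s["finger_gap"])
n=sys.argv[1]
for k in("wrist","top","scene"):
    d=get_image(k);np.savez(f"{k}_{n}.npz",**d)
    if k=="wrist":wrist(d);continue
    m=masks(d["frame"])
    for c,zz in(("yellow",.012 if k=="scene" else .0155),("red",.0135)):
        N,l,st,ce=cv2.connectedComponentsWithStats(cv2.dilate(m[c],np.ones((3,3))))
        for i in range(1,N):
            mm=(l==i)&(m[c]>0);ys,xs=np.nonzero(mm)
            P=np.array([onz(d,(x,y),zz) for x,y in zip(xs,ys)]);L=np.array([loc(p) for p in P])
            if len(L)<3 or abs(L.mean(0)).max()>130:continue
            if c=="yellow":
                v=np.polyfit(L[:,1],L[:,0],1);print(k,"yellow",len(L),"x at y=71/0/-76.6",np.polyval(v,[71,0,-76.6]).round(1),"y",L[:,1].min().round(),L[:,1].max().round())
            else:print(k,"red",len(L),L.mean(0).round(1),"x",L[:,0].min().round(1),L[:,0].max().round(1))
E
python3 m.py a
```

```text
6.4333 [ 0.56340694 -0.05343529 -0.00824054] [-1.49 -3.91  2.5 ] [-0.79217916  0.16087065  0.03439499] 0.27533999317893687
yellow [567.1 -91. ] [177.5  48.6] 1.46 case [-51.6  -3.7]
green [560.6 -54.5] [68.2 23.4] 3.25
red [213.6 125.2] 420 case x [-54.9 -45.7] y 71.0
scene yellow 151 x at y=71/0/-76.6 [-33.9 -28.2 -22.1] y -91.0 86.0
scene red 11 [-47.2  69.9] x -50.0 -43.5
scene red 13 [-36.8 -78. ] x -39.6 -33.4
```

Sliding friction shows as about 4 N. The gripper-based estimate puts the edge about 5 mm short of the noses. I'll go in small steps, watching force and the nose shift.

Request:
play_rows:
  rows:
    - {"linear": [0,-0.2,-0.01],"grip": 0.1,"delta_rot": [0,0,0]}
    - {"linear": [0,-0.4,-0.03],"grip": 0.1,"delta_rot": [0,0,0]}

```text
t: 6.75
tool_pos: [0.5635, -0.0538, -0.0082]
eef_rot: [[0.001, -0.051, 0.999], [0.005, 0.999, 0.051], [-1.0, 0.005, 0.001]]
contact_force: [0.5, 5.6, 4.3]
finger_gap: 0.274
```

Request:
play_rows:
  rows:
    - {"linear": [0,-0.1,0],"grip": 0.1,"delta_rot": [0,0,0]}

```text
t: 6.83
tool_pos: [0.5635, -0.0549, -0.0082]
eef_rot: [[0.001, -0.051, 0.999], [0.005, 0.999, 0.051], [-1.0, 0.005, 0.001]]
contact_force: [0.1, 6.0, 4.7]
finger_gap: 0.273
```

```bash
sed -i 's/m=masks(d\["frame"\]);ys,xs=np.nonzero(m\["yellow"\]);k=(xs<320)&(xs>100)/m=masks(d["frame"]);ys,xs=np.nonzero(m["yellow"]);Q=np.array([loc(wz(d,(x,y),.018)) for x,y in zip(xs,ys)]);k=(abs(Q[:,0]-np.median(Q[:,0]))<14)\&(abs(Q[:,1])<100);v=np.polyfit(Q[k,1],Q[k,0],1);print("wr strip x at 71,0,-76.6:",np.polyval(v,[71,0,-76.6]).round(1))/; s/"y",L\[:,1\].mean().round(1))/"mean",L.mean(0).round(2))/' h.py; python3 m.py b
python3 - <<'E'
from h import *
wrist(dict(np.load("wrist_a.npz")))
E
```

```text
6.8333 [ 0.56354453 -0.05492258 -0.00815635] [0.11 6.05 4.7 ] [1.14353804 0.07907717 0.09028389] 0.27325021444338093
wr strip x at 71,0,-76.6: [-38.8 -33.3 -27.5]
yellow [560.6 -73.1] [165.3   6.1] 3.09 case [-33.9   3.2]
green [560.7 -56.4] [68.3 23.4] 3.04
red [217.2 124.9] 425 case x [-54.9 -45.7] mean [-50.61  70.98]
scene yellow 146 x at y=71/0/-76.6 [-36.3 -30.5 -24.2] y -91.0 86.0
scene yellow 3 x at y=71/0/-76.6 [-66.  -77.7 -90.2] y 79.0 81.0
scene red 11 [-47.2  69.9] x -50.0 -43.5
scene red 13 [-36.8 -78. ] x -39.6 -33.4
wr strip x at 71,0,-76.6: [-37.  -31.8 -26.1]
yellow [560.4 -71.6] [165.3   6. ] 2.91 case [-32.4   3.4]
green [560.6 -54.5] [68.2 23.4] 3.25
red [213.6 125.2] 420 case x [-54.9 -45.7] mean [-50.64  70.99]
```

Request:
play_rows:
  rows:
    - {"linear": [-0.03,-0.15,-0.01],"grip": 0.1,"delta_rot": [0,0,0]}
    - {"linear": [-0.03,-0.3,-0.02],"grip": 0.1,"delta_rot": [0,0,0]}
    - {"linear": [-0.03,-0.4,-0.03],"grip": 0.1,"delta_rot": [0,0,0]}
    - {"linear": [-0.03,-0.4,-0.03],"grip": 0.1,"delta_rot": [0,0,0]}

```text
t: 7.32
tool_pos: [0.5632, -0.0599, -0.0082]
eef_rot: [[0.0, -0.05, 0.999], [0.003, 0.999, 0.05], [-1.0, 0.003, 0.0]]
contact_force: [0.3, 5.6, 3.7]
finger_gap: 0.275
```

```bash
python3 m.py c
```

```text
7.3167 [ 0.56318836 -0.05990235 -0.00821029] [0.27 5.55 3.66] [ 1.15848267 -0.02565343  0.00912159] 0.2746769425087433
wr strip x at 71,0,-76.6: [-43.7 -38.3 -32.5]
yellow [560.2 -78.1] [165.2   6.1] 3.08 case [-38.8   3.5]
green [560.4 -61.3] [68.3 23.4] 3.06
red [221.6 125.6] 425 case x [-57.6 -48.5] mean [-53.37  70.97]
scene yellow 141 x at y=71/0/-76.6 [-41.  -35.2 -29. ] y -90.0 86.0
scene yellow 3 x at y=71/0/-76.6 [-66.  -77.7 -90.2] y 79.0 81.0
scene yellow 3 x at y=71/0/-76.6 [-31.6 -42.6 -54.4] y -73.0 -70.0
scene red 11 [-50.8  69.9] x -53.6 -47.1
scene red 12 [-39.5 -77.8] x -42.9 -36.2
```

Both noses have moved in: A by about 2.8–3.5 mm and B by about 2.7 mm. Before letting go I'll relax the stored side force.

Request:
play_rows:
  rows:
    - {"linear": [0,0.1,0],"grip": 0.1,"delta_rot": [0,0,0]}
    - {"linear": [0,0.1,0],"grip": 0.1,"delta_rot": [0,0,0]}

```text
t: 7.63
tool_pos: [0.5632, -0.0599, -0.0082]
eef_rot: [[0.0, -0.05, 0.999], [0.001, 0.999, 0.05], [-1.0, 0.001, 0.0]]
contact_force: [0.9, 4.0, 0.9]
finger_gap: 0.27
```

Request:
play_rows:
  rows:
    - {"linear": [0,0.15,0],"grip": 0.1,"delta_rot": [0,0,0]}
    - {"linear": [0,0.15,0],"grip": 0.1,"delta_rot": [0,0,0]}

```text
t: 7.8
tool_pos: [0.5632, -0.0596, -0.0082]
eef_rot: [[-0.0, -0.049, 0.999], [-0.002, 0.999, 0.049], [-1.0, -0.002, -0.0]]
contact_force: [1.3, -0.9, -0.5]
finger_gap: 0.276
```

Request:
play_rows:
  rows:
    - {"linear": [0,0,0],"grip": 0.35,"delta_rot": [0,0,0]}
    - {"linear": [0,0,0],"grip": 0.55,"delta_rot": [0,0,0]}
    - {"linear": [0,0,0],"grip": 0.55,"delta_rot": [0,0,0]}
    - {"linear": [0,0,0],"grip": 0.55,"delta_rot": [0,0,0]}

```text
t: 8.13
tool_pos: [0.5629, -0.059, -0.0082]
eef_rot: [[-0.0, -0.049, 0.999], [-0.0, 0.999, 0.049], [-1.0, -0.0, -0.0]]
contact_force: [-1.2, 0.2, 0.3]
finger_gap: 0.553
```

```bash
python3 m.py d
```

```text
8.1333 [ 0.56287717 -0.05901707 -0.00818424] [-1.18  0.22  0.3 ] [ 0.02143806 -0.00998078 -0.02986716] 0.5531480449239173
wr strip x at 71,0,-76.6: [-43.1 -38.1 -32.7]
yellow [560.  -77.7] [165.1   6. ] 2.96 case [-38.5   3.7]
green [560.4 -60.7] [67.9 23.2] 3.01
red [220.4 126.2] 428 case x [-57.2 -48.2] mean [-52.94  71.  ]
red [237.4 357.9] 120 case x [-45.8 -37. ] mean [-41.46 -76.69]
scene yellow 27 x at y=71/0/-76.6 [-40.  -38.9 -37.8] y 56.0 86.0
scene yellow 3 x at y=71/0/-76.6 [-67.8 -79.7 -92.5] y 79.0 81.0
scene yellow 91 x at y=71/0/-76.6 [-39.3 -34.2 -28.7] y -90.0 -4.0
scene yellow 4 x at y=71/0/-76.6 [-102.   -78.7  -53.6] y -73.0 -70.0
scene red 11 [-50.3  69.2] x -53.4 -47.1
scene red 13 [-38.6 -77.4] x -41.7 -34.8
```

Released: A is in by about 2.3–3.1 mm and B by about 1.8 mm. I'll rise and check from above, in the same view as before.

Request:
play_rows:
  rows:
    - {"linear": [-4,0,0],"grip": 0.55,"delta_rot": [0,0,0]}
    - {"linear": [-8,0,0],"grip": 0.7,"delta_rot": [0,0,0]}
    - {"linear": [-12,0,0],"grip": 0.7,"delta_rot": [0,0,0]}
    - {"linear": [-16,0,0],"grip": 0.7,"delta_rot": [0,0,0]}
    - {"linear": [-20,0,-2],"grip": 0.7,"delta_rot": [0,0,0]}

```text
t: 8.7
tool_pos: [0.5469, -0.0601, 0.1917]
eef_rot: [[0.004, -0.05, 0.999], [-0.001, 0.999, 0.05], [-1.0, -0.001, 0.004]]
contact_force: [0.1, -0.6, 0.1]
finger_gap: 0.701
```

Request:
play_rows:
  rows:
    - {"linear": [0,0,0],"grip": 0.7,"delta_rot": [0,0,0]}
    - {"linear": [0,0,0],"grip": 0.7,"delta_rot": [0,0,0]}
    - {"linear": [0,0,0],"grip": 0.7,"delta_rot": [0,0,0]}

```text
t: 8.95
tool_pos: [0.5443, -0.0598, 0.1889]
eef_rot: [[0.0, -0.049, 0.999], [-0.0, 0.999, 0.049], [-1.0, -0.0, 0.0]]
contact_force: [0.4, -0.1, -1.3]
finger_gap: 0.702
```

```bash
python3 m.py e
python3 - <<'E'
from h import *
d=dict(np.load("wrist_e.npz"));cv2.imwrite("pics/w7.png",cv2.resize(d["frame"][60:340,120:400],None,fx=2.1,fy=2.1,interpolation=cv2.INTER_CUBIC)[:,:,::-1])
E
```

```text
8.95 [ 0.5442674  -0.05977066  0.18893604] [ 0.37 -0.14 -1.29] [0.00396471 0.02659026 0.02022233] 0.7023049519912068
wr strip x at 71,0,-76.6: [-43.3 -37.9 -32.1]
yellow [567.  -77.1] [177.4   5.7] 3.06 case [-37.7  -3.4]
green [562.8 -61.1] [62.5 22.2] 3.34
red [252.  128.4] 72 case x [-56.1 -47.9] mean [-52.25  70.88]
red [255.  251.7] 58 case x [-45.2 -36.5] mean [-41.41 -76.54]
scene yellow 174 x at y=71/0/-76.6 [-39.6 -34.4 -28.7] y -90.0 86.0
scene red 11 [-50.3  69.2] x -53.4 -47.1
scene red 12 [-38.3 -77.6] x -41.5 -34.8
```

View pics/w7.png

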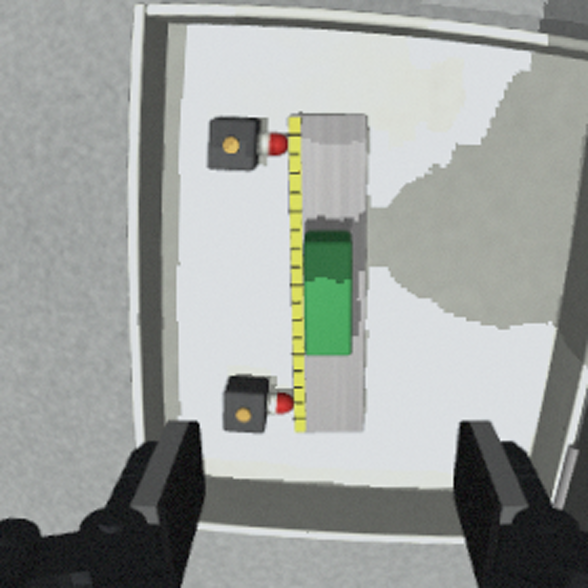

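The crop shows the yellow edge touching both noses and the fingers clear. For a measure free of bias, I'll compare the distance from each nose to its block's orange dot before and after.

Run:
```python
from h import *
def f(n,fn):
    d=dict(np.load(n));h=cv2.cvtColor(d["frame"],cv2.COLOR_RGB2HSV)
    m=dict(red=masks(d["frame"])["red"],dot=cv2.inRange(h,(10,90,100),(24,255,255)))
    o={}
    for k,z in(("red",.0135),("dot",.030)):
        ys,xs=np.nonzero(m[k]);L=np.array([loc(fn(d,(x,y),z)) for x,y in zip(xs,ys)])
        for s in(1,-1):
            q=L[(abs(L[:,1]-(71 if s>0 else -76.6))<12)&(L[:,0]<-33)&(L[:,0]>-85)]
            o[k,s]=(q[:,0].mean(),len(q)) if len(q) else (np.nan,0)
    print(n,[(s,round(o["red",s][0]-o["dot",s][0],2),o["red",s][1],o["dot",s][1]) for s in(1,-1)])
for n in("w1","wrist_a","wrist_b","wrist_c","wrist_d","wrist_e"):f(n+".npz",wz)
for n in("scene0","scene_a","scene_b","scene_c","scene_e","top0","top_c","top_e"):f(n+".npz",onz)
```

```text
w1.npz [(1, np.float64(24.34), 72, 48), (-1, np.float64(nan), 56, 0)]
wrist_a.npz [(1, np.float64(24.35), 420, 241), (-1, np.float64(nan), 0, 72)]
wrist_b.npz [(1, np.float64(24.3), 425, 248), (-1, np.float64(nan), 0, 60)]
wrist_c.npz [(1, np.float64(21.47), 425, 252), (-1, np.float64(nan), 11, 0)]
wrist_d.npz [(1, np.float64(21.89), 428, 250), (-1, np.float64(nan), 120, 0)]
wrist_e.npz [(1, np.float64(22.28), 72, 53), (-1, np.float64(22.18), 58, 40)]
scene0.npz [(1, np.float64(24.63), 9, 11), (-1, np.float64(24.89), 13, 12)]
scene_a.npz [(1, np.float64(20.46), 11, 13), (-1, np.float64(24.89), 13, 12)]
scene_b.npz [(1, np.float64(25.14), 11, 11), (-1, np.float64(24.89), 13, 12)]
scene_c.npz [(1, np.float64(21.58), 11, 11), (-1, np.float64(22.23), 12, 12)]
scene_e.npz [(1, np.float64(22.11), 11, 11), (-1, np.float64(23.41), 12, 12)]
top0.npz [(1, np.float64(23.72), 10, 8), (-1, np.float64(24.41), 8, 9)]Traceback (most recent call last):
  File "<stdin>", line 13, in <module>
  File "<stdin>", line 9, in f
IndexError: too many indices for array: array is 1-dimensional, but 2 were indexed
```

The checks agree that A is in by about 2.0–3.0 mm and B by about 1.5–2.2 mm, both safely inside 0.8–6.5 mm. Next is the cover: fly over it to its outer side with the fingers shut.

Request:
play_rows:
  rows:
    - {"linear": [-4,0,1],"grip": 0,"delta_rot": [0,0,0]}
    - {"linear": [-8,0,2],"grip": 0,"delta_rot": [0,0,0]}
    - {"linear": [-12,0,2.3],"grip": 0,"delta_rot": [0,0,0]}
    - {"linear": [-12.5,0,2.3],"grip": 0,"delta_rot": [0,0,0]}
    - {"linear": [-12.5,0,2.3],"grip": 0,"delta_rot": [0,0,0]}

```text
t: 9.52
tool_pos: [0.5692, -0.0589, 0.3158]
eef_rot: [[0.004, -0.049, 0.999], [-0.001, 0.999, 0.05], [-1.0, -0.001, 0.004]]
contact_force: [0.6, 0.8, -0.4]
finger_gap: 0.011
```

Request:
play_rows:
  rows:
    - {"linear": [0,4,0.2],"grip": 0,"delta_rot": [0,0,0]}
    - {"linear": [0,8,0.4],"grip": 0,"delta_rot": [0,0,0]}
    - {"linear": [0,12,0.6],"grip": 0,"delta_rot": [0,0,0]}
    - {"linear": [0,16,0.8],"grip": 0,"delta_rot": [0,0,0]}
    - {"linear": [0,20,1],"grip": 0,"delta_rot": [0,0,0]}

```text
t: 9.93
tool_pos: [0.5661, 0.1431, 0.311]
eef_rot: [[-0.005, -0.049, 0.999], [-0.001, 0.999, 0.049], [-1.0, -0.0, -0.005]]
contact_force: [1.6, -0.3, -0.2]
finger_gap: -0.0
```

Request:
play_rows:
  rows:
    - {"linear": [0,1,0],"grip": 0,"delta_rot": [0,0,0]}
    - {"linear": [0,2,0],"grip": 0,"delta_rot": [0,0,0]}
    - {"linear": [0,2,0],"grip": 0,"delta_rot": [0,0,0]}

```text
t: 10.18
tool_pos: [0.5655, 0.1628, 0.312]
eef_rot: [[-0.004, -0.051, 0.999], [-0.0, 0.999, 0.051], [-1.0, -0.0, -0.004]]
contact_force: [0.1, -1.3, -0.7]
finger_gap: -0.0
```

Request:
play_rows:
  rows:
    - {"linear": [3,0,0],"grip": 0,"delta_rot": [0,0,0]}
    - {"linear": [6,0,0],"grip": 0,"delta_rot": [0,0,0]}
    - {"linear": [8.7,0,0],"grip": 0,"delta_rot": [0,0,0]}
    - {"linear": [8.7,0,0],"grip": 0,"delta_rot": [0,0,0]}

```text
t: 10.52
tool_pos: [0.5627, 0.1591, 0.2207]
eef_rot: [[-0.011, -0.047, 0.999], [-0.002, 0.999, 0.047], [-1.0, -0.002, -0.011]]
contact_force: [-0.7, 1.0, -0.8]
finger_gap: -0.002
```

Request:
play_rows:
  rows:
    - {"linear": [0,-2,0],"grip": 0,"delta_rot": [0,0,0]}
    - {"linear": [0,-4,0],"grip": 0,"delta_rot": [0,0,0]}
    - {"linear": [0,-6,0],"grip": 0,"delta_rot": [0,0,0]}
    - {"linear": [0,-7.5,0],"grip": 0,"delta_rot": [0,0,0]}
    - {"linear": [0,-9,0],"grip": 0,"delta_rot": [0,0,0]}

```text
t: 10.93
tool_pos: [0.5716, 0.0699, 0.2287]
eef_rot: [[0.002, -0.047, 0.999], [0.001, 0.999, 0.047], [-1.0, 0.001, 0.002]]
contact_force: [-0.3, 2.3, 1.1]
finger_gap: -0.001
```

The cover is moving, with 2.3 N at the finger. I'll follow its arc.

Request:
play_rows:
  rows:
    - {"linear": [0.6,-2.5,0],"grip": 0,"delta_rot": [0,0,0]}
    - {"linear": [1.5,-5.3,0],"grip": 0,"delta_rot": [0,0,0]}
    - {"linear": [2.5,-8.2,0],"grip": 0,"delta_rot": [0,0,0]}
    - {"linear": [4,-10.7,0],"grip": 0,"delta_rot": [0,0,0]}
    - {"linear": [5.6,-13.2,0],"grip": 0,"delta_rot": [0,0,0]}

```text
t: 11.35
tool_pos: [0.578, -0.0625, 0.1724]
eef_rot: [[0.002, -0.047, 0.999], [0.0, 0.999, 0.047], [-1.0, 0.0, 0.002]]
contact_force: [1.5, 1.2, 0.9]
finger_gap: 0.0
```

Run:
```python
from h import *
from bench import get_image,sense
t=get_image("scene")["frame"];w=get_image("wrist")["frame"]
o=np.zeros((300,800,3),np.uint8);o[:,:400]=cv2.resize(t,(400,300));o[:,400:]=cv2.resize(w,(400,300))
cv2.imwrite("pics/w8.png",o[:,:,::-1])
```

```text
(no output)
```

View pics/w8.png

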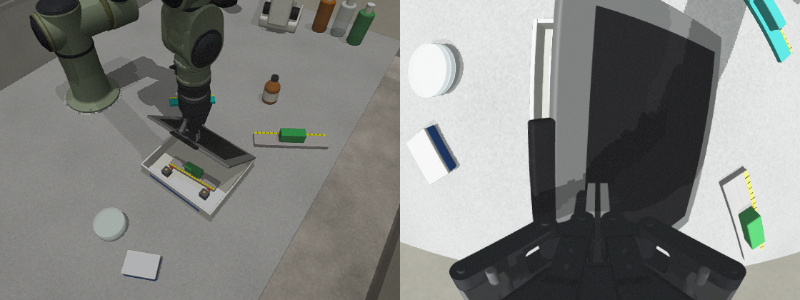

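The scene shows the cover at about 45° with the fingers on its outer face, and the bar is still in place. Continuing down.

Request:
play_rows:
  rows:
    - {"linear": [2,-2,0],"grip": 0,"delta_rot": [0,0,0]}
    - {"linear": [4.2,-4,0],"grip": 0,"delta_rot": [0,0,0]}
    - {"linear": [6.6,-5.5,0],"grip": 0,"delta_rot": [0,0,0]}
    - {"linear": [9.1,-6.8,0],"grip": 0,"delta_rot": [0,0,0]}
    - {"linear": [11.5,-7.6,0],"grip": 0,"delta_rot": [0,0,0]}

```text
t: 11.87
tool_pos: [0.5822, -0.138, 0.0567]
eef_rot: [[0.002, -0.047, 0.999], [-0.001, 0.999, 0.047], [-1.0, -0.001, 0.002]]
contact_force: [-0.1, -0.1, 1.6]
finger_gap: -0.0
```

Request:
play_rows:
  rows:
    - {"linear": [0.8,0,0],"grip": 0,"delta_rot": [0,0,0]}
    - {"linear": [1.6,0,0],"grip": 0,"delta_rot": [0,0,0]}

```text
t: 12.03
tool_pos: [0.5811, -0.1367, 0.0402]
eef_rot: [[-0.001, -0.048, 0.999], [0.0, 0.999, 0.048], [-1.0, 0.0, -0.001]]
contact_force: [-1.0, -0.1, 1.2]
finger_gap: 0.0
```

Request:
play_rows:
  rows:
    - {"linear": [0.5,0,0],"grip": 0,"delta_rot": [0,0,0]}
    - {"linear": [0.8,0,0],"grip": 0,"delta_rot": [0,0,0]}
    - {"linear": [0.8,0,0],"grip": 0,"delta_rot": [0,0,0]}

```text
t: 12.28
tool_pos: [0.5818, -0.1356, 0.0328]
eef_rot: [[0.001, -0.05, 0.999], [-0.0, 0.999, 0.05], [-1.0, -0.0, 0.001]]
contact_force: [-0.0, 0.4, -0.3]
finger_gap: -0.002
```

Request:
play_rows:
  rows:
    - {"linear": [0.4,0,0],"grip": 0,"delta_rot": [0,0,0]}
    - {"linear": [0.4,0,0],"grip": 0,"delta_rot": [0,0,0]}

```text
t: 12.45
tool_pos: [0.5822, -0.1358, 0.0289]
eef_rot: [[0.002, -0.05, 0.999], [-0.0, 0.999, 0.05], [-1.0, -0.0, 0.002]]
contact_force: [1.2, -0.0, 0.8]
finger_gap: -0.002
```

Request:
play_rows:
  rows:
    - {"linear": [0.4,0,0],"grip": 0,"delta_rot": [0,0,0]}
    - {"linear": [0.4,0,0],"grip": 0,"delta_rot": [0,0,0]}

```text
t: 12.62
tool_pos: [0.5824, -0.1359, 0.0286]
eef_rot: [[0.003, -0.05, 0.999], [-0.001, 0.999, 0.05], [-1.0, -0.001, 0.003]]
contact_force: [-8.6, 3.7, 28.4]
finger_gap: 0.003
```

Request:
play_rows:
  rows:
    - {"linear": [0.4,0,0],"grip": 0,"delta_rot": [0,0,0]}
    - {"linear": [0.4,0,0],"grip": 0,"delta_rot": [0,0,0]}

```text
t: 12.78
tool_pos: [0.5826, -0.136, 0.0283]
eef_rot: [[0.005, -0.05, 0.999], [-0.002, 0.999, 0.05], [-1.0, -0.002, 0.004]]
contact_force: [-17.6, 6.3, 55.2]
finger_gap: 0.007
```

Hard stop at TCP z 0.0286, which matches a closed cover with the tip offset of about 36 mm. Lifting off now and checking.

Request:
play_rows:
  rows:
    - {"linear": [-1.5,0,0],"grip": 0,"delta_rot": [0,0,0]}
    - {"linear": [-5,0,0],"grip": 0,"delta_rot": [0,0,0]}
    - {"linear": [-9,0,0],"grip": 0,"delta_rot": [0,0,0]}
    - {"linear": [-13,0,0],"grip": 0,"delta_rot": [0,0,0]}
    - {"linear": [-17,0,0],"grip": 0,"delta_rot": [0,0,0]}

```text
t: 13.2
tool_pos: [0.5808, -0.1357, 0.1923]
eef_rot: [[0.0, -0.05, 0.999], [0.0, 0.999, 0.05], [-1.0, 0.0, 0.0]]
contact_force: [1.0, -0.7, 0.0]
finger_gap: 0.002
```

Request:
play_rows:
  rows:
    - {"linear": [-4,0,-4],"grip": 0,"delta_rot": [0,0,0]}
    - {"linear": [-6,0,-8],"grip": 0,"delta_rot": [0,0,0]}
    - {"linear": [-6,0,-12],"grip": 0,"delta_rot": [0,0,0]}
    - {"linear": [-6,0,-16],"grip": 0,"delta_rot": [0,0,0]}
    - {"linear": [-6,0,-16],"grip": 0,"delta_rot": [0,0,0]}

```text
t: 13.62
tool_pos: [0.4167, -0.1429, 0.251]
eef_rot: [[-0.002, -0.048, 0.999], [-0.0, 0.999, 0.048], [-1.0, -0.0, -0.002]]
contact_force: [-0.2, 1.2, -0.2]
finger_gap: -0.002
```

Request:
play_rows:
  rows:
    - {"linear": [0,0,0],"grip": 0,"delta_rot": [0,0,0]}
    - {"linear": [0,0,0],"grip": 0,"delta_rot": [0,0,0]}
    - {"linear": [0,0,0],"grip": 0,"delta_rot": [0,0,0]}

```text
t: 13.87
tool_pos: [0.4227, -0.1442, 0.2504]
eef_rot: [[0.001, -0.05, 0.999], [-0.0, 0.999, 0.05], [-1.0, -0.0, 0.001]]
contact_force: [-0.0, -0.1, -0.2]
finger_gap: -0.001
```

Run:
```python
from h import *
from bench import get_image,sense
T=get_image("top");t=get_image("scene");s=sense();print(s["t"],s["tool_pos"],s["contact_force"])
o=np.zeros((400,800,3),np.uint8);o[:,:400]=cv2.resize(t["frame"][120:320,180:380],(400,400),interpolation=cv2.INTER_CUBIC);o[:,400:]=cv2.resize(T["frame"][110:290,220:400],(400,400),interpolation=cv2.INTER_CUBIC)
cv2.imwrite("pics/end.png",o[:,:,::-1])
```

```text
13.9667 [ 0.42264613 -0.14404674  0.24986791] [-0.45575811  0.57158473 -0.57943338]
```

View pics/end.png

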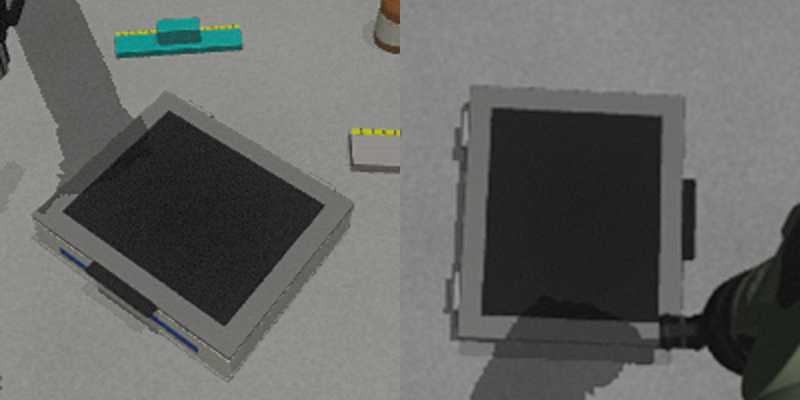

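The cover lies flat on the rim, with no gap along the front or the right side, and the arm is clear. Handing in.

```bash
python3 -c "
from bench import job
print(job.sign_off())"
```

```text
the job is handed in; nothing more can be done
None
```

The bar holds both plungers partly in, the cover is closed, and the job is handed in after about 14 s of robot time. No verdict was reported.

- **Straightedge:** I gripped the smaller grey bar in the case by its green block. I turned it 8.6° to match the two nose positions, slid it on until both noses moved, eased off the side force and let go.
- **Plungers:** after I let go, the wrist and scene views showed the edge touching both noses. The views differ by up to about 1 mm: A is in by about 2.0–3.0 mm and B by about 1.5–2.2 mm. Neither came near its stop.
- **Cover:** I pushed it over from its outer side and down to a hard stop. The last pictures show it flat on the rim and the arm clear, with contact forces down to noise level. The bar can't be seen under the closed cover. It was still in place when last seen, with the cover half closed.
- **Bystanders:** the arm never went near the slide box, dishes or bottle.

Two things did not go as expected:
- **Fingertip height:** the fingertips sit about 36 mm higher than the reported TCP, so the first grasp closed above the block. I found this with the wrist camera and corrected for it.
- **Closing force:** the final push on the cover peaked at about 58 N through the fingertips, more than needed but under the 120 N wrist limit.

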